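Gauge three turned caps and load the good one on the pallet

TASK

First slide each of the three metal caps along its lane of the stepped slot gauge, away from the robot, as far as it goes without being forced: too big stops at the first step, good passes the first (go) step and stops at the second (no-go) step, too small runs through to the end wall. When all three have been gauged, take the good cap and seat it flat in the nest of white locators on the black pallet, leaving the two rejects where they stopped and everything else on the table undisturbed.

Things in the scene. Friction and masses are not known exactly. Their poses are not given: they have to be found in the camera images.
- gauge: fixed slot gauge: dark plate 260 x 266 x 10 mm with aluminium ribs (tops at z = 24 mm) forming three equal lanes along x, centred at y = -86, 0, +86 mm, floor at z = 10 mm, open at the near end (x = -125 mm). Origin: underside, middle lane, at the go step; x is the pushing direction, away from the robot. Caps start one in each lane, centred, their centres at x = -90 to -65 mm.
- go_step (a point): go step of the middle lane, on the floor, at x = 0 of the gauge (the same x in all lanes): the lane narrows here from 78 to 70 mm, with bevelled lead-ins 13 mm long. The centre of a 74 mm cap stops about 12 mm before it.
- nogo_step (a point): no-go step of the middle lane, on the floor, at x = 55 mm of the gauge (the same in all lanes): the lane narrows here from 70 to 62 mm, with bevelled lead-ins 13 mm long. The centre of a 66 mm cap stops about 11 mm before it (x = 44 mm of the gauge).
- end_wall (a point): end wall of the middle lane, on the floor, at x = 120 mm of the gauge (the same in all lanes), 32 mm high over the table. The centre of a 58 mm cap stops 29 mm before it.
- cap_a: turned metal cap, 210 to 420 g, lying in a lane: a round flange 18 mm thick with a round boss, 30 mm in diameter and 32 mm tall, on its centre (50 mm overall; grip it by the boss). The flanges of the three caps are 58, 66 and 74 mm in diameter, one of each; which is which is for the gauge to show. Origin: centre of the underside, z up; yaw means nothing.
- cap_b: turned metal cap, 210 to 420 g, lying in a lane: a round flange 18 mm thick with a round boss, 30 mm in diameter and 32 mm tall, on its centre (50 mm overall; grip it by the boss). The flanges of the three caps are 58, 66 and 74 mm in diameter, one of each; which is which is for the gauge to show. Origin: centre of the underside, z up; yaw means nothing.
- cap_c: turned metal cap, 210 to 420 g, lying in a lane: a round flange 18 mm thick with a round boss, 30 mm in diameter and 32 mm tall, on its centre (50 mm overall; grip it by the boss). The flanges of the three caps are 58, 66 and 74 mm in diameter, one of each; which is which is for the gauge to show. Origin: centre of the underside, z up; yaw means nothing.
- pallet: fixed black plate 130 x 130 x 15 mm to the left or right of the gauge, with four white locator blocks 12 mm high (tops at z = 27 mm) standing in a cross round the nest and leaving 70 mm between opposite blocks; a small steel pin 4 mm high near each corner. Origin: centre of the underside; block faces along its x and y axes.
- nest (a point): centre of the nest's flat seat, on top of the black plate, 15 mm above the table; a seated cap has its underside centre here.
- oiler: bystander: white plastic bottle 44 mm in diameter, 110 mm tall, standing; origin under its centre.
- wrench: bystander: wrench 150 mm long, lying along its x axis.
- driver: bystander: screwdriver 160 mm long, lying along its x axis.
- spacer: bystander: white plastic block 60 x 30 x 20 mm; origin under its centre.
- collar: bystander: steel ring 60 mm in outer diameter, 20 mm tall; origin under its centre.
- jar: bystander: clear jar 60 mm in diameter, 60 mm tall; origin under its centre.
There are look-alikes about, which are no part of the job. What is shaped like the cap_b but green or purple is not meant.

How it is judged:
On the way:
1. all three caps have been slid to where the gauge stops them: the too-big one against the go step, the good one past it against the no-go step, the too-small one at the end wall (x of cap_a in the frame of gauge between -0.021 and 0 m and z of cap_a in the frame of gauge between 0.007 and 0.0125 m and y of cap_a in the frame of gauge between -0.12 and 0.12 m and x of cap_b in the frame of gauge between 0.08 and 0.1 m and z of cap_b in the frame of gauge between 0.007 and 0.0125 m and y of cap_b in the frame of gauge between -0.12 and 0.12 m and x of cap_c in the frame of gauge between 0.034 and 0.055 m and z of cap_c in the frame of gauge between 0.007 and 0.0125 m and y of cap_c in the frame of gauge between -0.12 and 0.12 m), for 0.2 s.
At the end, for the whole second after the job is handed in: The good cap (66 mm) sits in the pallet's nest: centre within 6 mm of the nest's, underside within 2.5 mm of the seat, level within 0.05 rad. The too-big cap (74 mm) rests on its lane floor within 9 mm of the go step's stop and the too-small one (58 mm) within 11 mm of the end wall. All at rest (x of cap_a in the frame of gauge between -0.021 and 0 m and z of cap_a in the frame of gauge between 0.007 and 0.0125 m and y of cap_a in the frame of gauge between -0.12 and 0.12 m and x of cap_b in the frame of gauge between 0.08 and 0.1 m and z of cap_b in the frame of gauge between 0.007 and 0.0125 m and y of cap_b in the frame of gauge between -0.12 and 0.12 m and horizontal distance between cap_c and nest below 0.006 m and z of cap_c in the frame of nest between -0.0025 and 0.0025 m and angle between cap_c's own z axis and vertical below 0.05 rad and linear speed of each of cap_a, cap_b, cap_c below 0.02 m/s); the robot touches nothing.
It fails at once if a bystander is moved more than 25 mm (distance of any of oiler, wrench, driver, spacer, collar, jar from where it was at the start of the episode above 0.025 m).
It fails at once if a cap is forced against the gauge (more than 120 N, about 30 N of push) (contact force between any of cap_a, cap_b, cap_c and gauge above 120 N).
It also fails if it takes over 72 s, if anything falls off the work surface, if the arm or the gripper's body presses on something with over 40 N, if the wrist force passes 120 N, or if a joint passes its speed limit or range.

ROBOT

A 6-joint arm with a two-finger parallel gripper is mounted at the origin on the work surface. World frame = base frame: x ahead of the robot, y to its left, z up, the work surface at z = 0. Lengths are in m, angles in rad, forces in N, time in s.
With the tool pointing down it reaches from about 0.35 to 0.975 m from the base axis. Payload 4.9 kg.
Tool frame: the origin (TCP) lies midway between the tips of the shut fingers; the grasp point (between the pads) lies 19 mm behind it (manip.grip_depth is the distance from the TCP to the grasp point, in m); z points along the fingers, y is the direction in which the jaws open and shut (so a half turn about z gives the same grasp; the last joint's range is limited). The gripper opens to 85 mm and grips with 20 to 120 N. Pads are 22 mm wide; open, the fingers measure 114 mm over their backs; the gripper's body (76 mm by 85 mm) begins 54 mm behind the grasp point. The pads swing forward as they close: fully open they stand 13 mm farther back than shut.
Start: joints at [1.122, 0.053, 1.613, -0, 1.476, -0.119], TCP at [0.202, 0.591, 0.231] pointing down, gripper open.
Joint ranges: [-3.01, 3.01], [-1.01, 2.22], [0.06, 2.58], [-1.02, 4.17], [0.09, 2.62], [-3.14, 3.14]. Speed limits (rad/s): [2.57, 2.57, 3.14, 3.14, 3.14, 3.14].

INTERFACE

Orientations are given as [roll, pitch, yaw] about the fixed x, y, z axes, in that order (R = Rz(yaw) Ry(pitch) Rx(roll)).
In Python, from station import manip, get_image, calibration, workorder gives the robot as it stands.
- The arm moves only by the shell command python3 -m pendant 'ROWS'. ROWS is JSON, a list of rows, each an object with "jaw": the finger opening in cm, from 0 to 8.54; "dp": the shift along the world's x, y, z in cm, a list of three; "turn": the turn, a rotation vector about the world's x, y, z in rad, a list of three. A call has 1 to 10 rows; each row shifts and turns the commanded pose from where the row before left it; what a row does not reach is not made up. A row lasts 1/8 s, in which the tool goes at most 62.5 mm and 10.7 degrees, less where a joint would pass 70% of its speed; a pose out of reach is approached as far as the arm can. A call with a gripper value outside its range is refused whole. The fingers move at their own pace and stop on an object; the grip force is fixed at half the most. Time passes only in rows, so rows that do not move let the fingers close. It gives the time, the measured TCP pose, the force and the opening at its end, in the units of the state.
- manip.observe(): the state, without advancing time (a new reading comes with each control period).
- get_image(name): name is "scene" or "top" or "wrist"; returns (picture, depth): 400x640x3 uint8, blue, green, red; 400x640 float32, m along the optical axis (not along the pixel's ray), 0 where there is no reading.
- calibration(name): a dict with "fx", "fy", "cx", "cy" (pixels), "dist_coeffs" ([k1, k2, p1, p2, k3] as OpenCV has them; the pictures are not rectified), "origin" and "orientation" of the camera in the world; the wrist camera has in their place "tool_from_camera" (4x4, takes a point from camera to tool coordinates, whose origin is the TCP and whose axes are the flange's). Camera axes: x right, y down, z forward; pixel columns grow to the right and rows downward; lengths in m; the calibration is good to about 2 mm. A picture is of the moment at which its call begins: read the wrist's pose just before it. calibration takes no time and is no camera call.
- workorder.job_done(): hands the job in, once; it reports no verdict.
The state is a dict: "clock": time; "qpos": joint angles; "joint_vel": joint speeds; "tau": joint torques, N m; "tcp_pos": TCP position; "tcp_rot": TCP orientation; "wrist_force": force on the tool from outside, world axes, zero at the start; "torque": the same for the moment, N m; "finger_gap": finger opening in m.
Only numpy, scipy, OpenCV 4.12 (cv2) and the standard library are available. Lean on these libraries where they do the work, as an engineer would, in place of code of your own. Each camera call takes 0.05 s, during which the arm holds its last target.

## Working session

There is one attempt and no reset: what is moved stays moved. The work goes in short steps, Python scripts to look and compute and a shell command to move; the robot and the scene stay as the last step left them, time stands still between calls to the robot, and variables do not carry over. Pictures are saved under pics/ and viewed, and the job is handed in when it is done.

```bash
ls; mkdir -p pics
cat > h.py <<'E'
import numpy as np,cv2
from scipy.spatial.transform import Rotation as R
from station import manip,get_image,calibration
E
python3 - <<'E'
from h import *
s=manip.observe();print(s)
for n in("scene","top"):
    im,d=get_image(n);cv2.imwrite(f"pics/{n}0.png",im);np.save(f"{n}0.npy",d);print(n,calibration(n))
E
```

```text
pics
{'clock': 0.0, 'qpos': array([ 1.12199304e+00,  5.33826671e-02,  1.61428799e+00, -6.13814347e-06,
        1.47600574e+00, -1.19007970e-01]), 'joint_vel': array([ 0.00187708, -0.00103165, -0.00057444,  0.00013494,  0.00058881,
       -0.00107703]), 'tau': array([-1.66911414e-03, -3.93698430e+01, -3.70160973e+01, -3.61849980e-04,
        7.31302847e-03,  1.29316536e-06]), 'tcp_pos': array([0.20213981, 0.59075106, 0.23005061]), 'tcp_rot': array([-3.13952292e+00, -2.41330754e-04,  2.81179768e+00]), 'wrist_force': array([-0.10973207,  0.68983919,  0.57929828]), 'torque': array([ 0.00133039,  0.00169987, -0.00423335]), 'finger_gap': 0.08554641635941562}
scene {'fx': 400.43260617587305, 'fy': 400.43260617587305, 'cx': 317.21881713044775, 'cy': 203.05910348346836, 'dist_coeffs': array([-0.07498409,  0.        ,  0.        ,  0.        ,  0.        ]), 'origin': array([1.41340681, 0.32752234, 0.94915116]), 'orientation': array([-2.30816025, -0.00293008,  1.857444  ])}
top {'fx': 452.0919763952609, 'fy': 452.0919763952609, 'cx': 324.5556091789812, 'cy': 201.68274552974313, 'dist_coeffs': array([-0.03153823,  0.        ,  0.        ,  0.        ,  0.        ]), 'origin': array([0.36606388, 0.04648178, 1.25578714]), 'orientation': array([-3.05789609, -0.01604639, -1.54190031])}
```

View pics/top0.png

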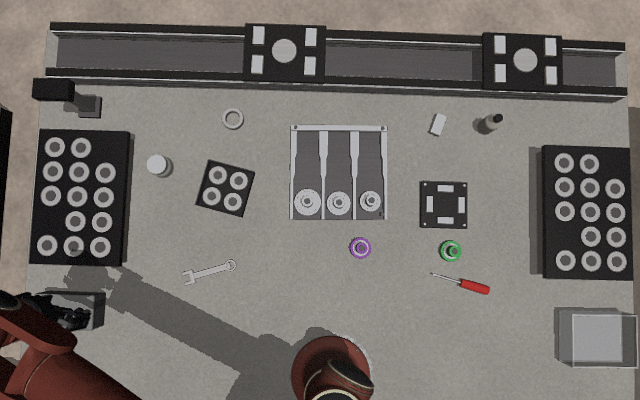

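View pics/scene0.png

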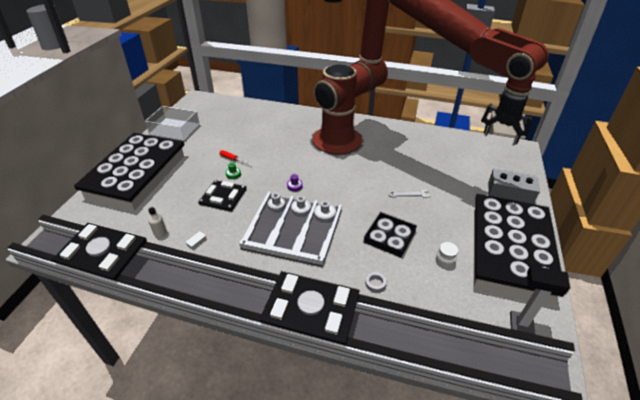

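The top view shows the gauge around (339,170), with caps at about (307,203), (339,204) and (371,201). The pallet is at (443,205). The green and purple look-alikes are at (451,251) and (360,248). Next I'll zoom in and measure.

```bash
cat >> h.py <<'E'
def pose(n):
    c=calibration(n)
    K=np.array([[c['fx'],0,c['cx']],[0,c['fy'],c['cy']],[0,0,1]]);D=np.array(c['dist_coeffs'])
    if 'origin' in c: return K,D,R.from_euler('xyz',c['orientation']).as_matrix(),np.array(c['origin'])
    s=manip.observe();Rt=R.from_euler('xyz',s['tcp_rot']).as_matrix();T=np.array(c['tool_from_camera'])
    return K,D,Rt@T[:3,:3],Rt@T[:3,3]+s['tcp_pos']
def onz(P,uv,z):
    K,D,Rm,o=P
    p=cv2.undistortPoints(np.float64(uv).reshape(-1,1,2),K,D).reshape(-1,2)
    r=np.c_[p,np.ones(len(p))]@Rm.T
    z=np.broadcast_to(z,(len(p),))
    return o+r*((z-o[2])/r[:,2])[:,None]
def proj(P,X):
    K,D,Rm,o=P
    return cv2.projectPoints((np.float64(X).reshape(-1,3)-o)@Rm,np.zeros(3),np.zeros(3),K,D)[0].reshape(-1,2)
E
python3 - <<'E'
from h import *
im=cv2.imread('pics/top0.png');d=np.load('top0.npy')
cv2.imwrite('pics/top0z.png',cv2.resize(im[115:230,280:400],None,fx=5,fy=5,interpolation=cv2.INTER_CUBIC))
cv2.imwrite('pics/top0p.png',cv2.resize(im[170:240,410:480],None,fx=7,fy=7,interpolation=cv2.INTER_CUBIC))
P=pose('top')
# depth -> world
v,u=np.mgrid[0:400,0:640]
K,D,Rm,o=P
p=cv2.undistortPoints(np.float64(np.c_[u.ravel(),v.ravel()]).reshape(-1,1,2),K,D).reshape(-1,2)
W=(np.c_[p,np.ones(len(p))]*d.ravel()[:,None])@Rm.T+o
W=W.reshape(400,640,3);np.save('W.npy',W)
for q in [(270,210),(307,203),(339,204),(371,201),(443,205),(307,212),(325,195),(307,150)]: print(q,W[q[1],q[0]].round(4))
reg=W[180:225,285:395].reshape(-1,3)
b=reg[(reg[:,2]>.045)&(reg[:,2]<.08)]
for lo,hi in((.09,.2),(.02,.09),(-.1,.02)):
    m=b[(b[:,1]>lo)&(b[:,1]<hi)]; print(len(m),m.min(0) if len(m) else 0,m.max(0) if len(m) else 0, m.mean(0) if len(m) else 0)
E
```

```text
(270, 210) [ 4.442e-01  1.803e-01 -1.000e-04]
(307, 203) [0.462  0.0766 0.0605]
(339, 204) [ 0.4617 -0.0082  0.0625]
(371, 201) [ 0.4724 -0.0932  0.0609]
(443, 205) [ 0.4715 -0.2991  0.0135]
(307, 212) [0.4401 0.0767 0.0268]
(325, 195) [0.4897 0.0288 0.0104]
(307, 150) [0.6141 0.0827 0.0113]
5 [0.46432124 0.09001501 0.05770456] [0.4750213  0.09038521 0.06106851] [0.46963271 0.09018487 0.05934904]
96 [0.45365356 0.06353458 0.04607138] [0.48075393 0.08991287 0.06443596] [0.46764471 0.07636166 0.05991568]
176 [ 0.45384093 -0.09893002  0.04675422] [0.48897958 0.00733107 0.06498008] [ 0.47093099 -0.04334284  0.05996342]
```

View pics/top0z.png

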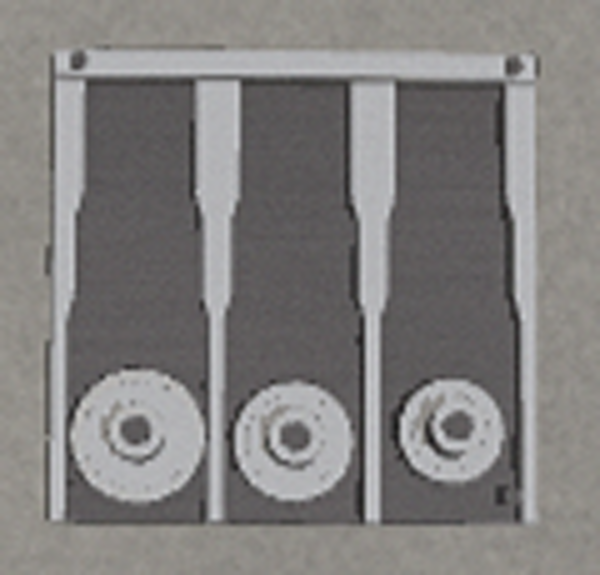

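View pics/top0p.png

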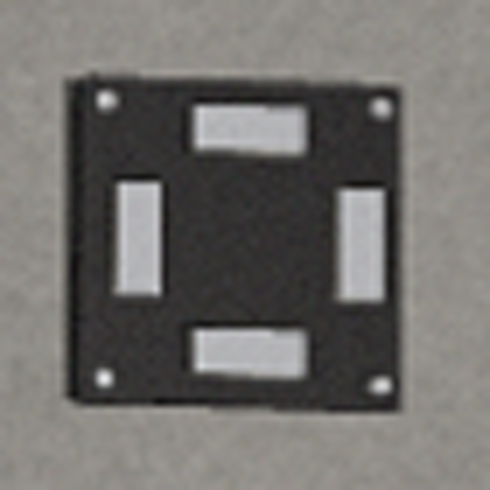

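Run:
```python
from h import *
P=pose('top')
f=lambda pts,k,u0,v0:[((x+.5)/k-.5+u0,(y+.5)/k-.5+v0) for x,y in pts]
g=onz(P,f([(50,521),(538,521)],5,280,115),.024);g2=onz(P,f([(52,50),(540,53)],5,280,115),.032)
print('near',g,'far',g2)
fl=onz(P,f([(137,434),(293,438),(452,430)],5,280,115),.028);bo=onz(P,f([(134,430),(295,435),(458,427)],5,280,115),.060)
print('flange',fl,'boss',bo)
# steps: gos at z .024 rib edges, bevel end
print('go',onz(P,f([(66,322),(208,312),(230,303),(358,303),(381,303),(520,315)],5,280,115),.024))
pl=onz(P,f([(106,99),(381,107),(380,385),(104,378)],7,410,170),.019);print('pins',pl,pl.mean(0))
bl=onz(P,f([(250,130),(361,245),(249,352),(138,238)],7,410,170),.027);print('blocks',bl,bl.mean(0))
```

```text
near [[ 0.42030705  0.1235156   0.024     ]
 [ 0.42818267 -0.14284672  0.024     ]] far [[ 0.67947562  0.13117621  0.032     ]
 [ 0.68678567 -0.13840194  0.032     ]]
flange [[ 0.46893192  0.07759562  0.028     ]
 [ 0.46931593 -0.00747147  0.028     ]
 [ 0.47632623 -0.09424292  0.028     ]] boss [[ 0.46833207  0.07844396  0.06      ]
 [ 0.46825553 -0.00708578  0.06      ]
 [ 0.47515154 -0.09374156  0.06      ]]
go [[ 0.52973419  0.11861076  0.024     ]
 [ 0.53767938  0.04088963  0.024     ]
 [ 0.54304191  0.02894943  0.024     ]
 [ 0.54524703 -0.04146137  0.024     ]
 [ 0.54564538 -0.05413046  0.024     ]
 [ 0.54139974 -0.13094639  0.024     ]]
pins [[ 0.52866483 -0.2461867   0.019     ]
 [ 0.52893659 -0.35606318  0.019     ]
 [ 0.41869535 -0.35600001  0.019     ]
 [ 0.41831446 -0.24653715  0.019     ]] [ 0.47365281 -0.30119676  0.019     ]
blocks [[ 0.51713116 -0.3014256   0.027     ]
 [ 0.47307784 -0.34566631  0.027     ]
 [ 0.42977765 -0.30160004  0.027     ]
 [ 0.47317935 -0.25745844  0.027     ]] [ 0.4732915 -0.3015376  0.027    ]
```

The gauge origin comes out at about (0.5487, -0.0067), yaw 0.026, with both ends agreeing on its length. The cap centres are within 1 mm or so of their lane centres. The nest is at about (0.4733, -0.3014), and its pin and block spacings are plausible. I'll move above the left cap with the jaws along the lane.

```bash
python3 -m pendant '[{"jaw":8.5,"dp":[2.66,-5.13,-0.4],"turn":[0,0,-0.1215]},{"jaw":8.5,"dp":[2.66,-5.13,-0.4],"turn":[0,0,-0.1215]},{"jaw":8.5,"dp":[2.66,-5.13,-0.4],"turn":[0,0,-0.1215]},{"jaw":8.5,"dp":[2.66,-5.13,-0.4],"turn":[0,0,-0.1215]},{"jaw":8.5,"dp":[2.66,-5.13,-0.4],"turn":[0,0,-0.1215]},{"jaw":7,"dp":[2.66,-5.13,-0.4],"turn":[0,0,-0.1215]},{"jaw":5,"dp":[2.66,-5.13,-0.4],"turn":[0,0,-0.1215]},{"jaw":4.6,"dp":[2.66,-5.13,-0.4],"turn":[0,0,-0.1215]},{"jaw":4.6,"dp":[2.66,-5.13,-0.4],"turn":[0,0,-0.1215]},{"jaw":4.6,"dp":[2.66,-5.13,-0.4],"turn":[0,0,-0.1215]}]'
python3 -m pendant '[{"jaw":4.6,"dp":[0,0,0],"turn":[0,0,0]}]'
python3 - <<'E'
from h import *
im,d=get_image('wrist');cv2.imwrite('pics/w1.png',im)
print({k:manip.observe()[k] for k in('tcp_pos','tcp_rot','finger_gap','clock','qpos')});print(calibration('wrist'))
E
```

```text
clock: 1.35
tcp_pos: [0.4687, 0.0765, 0.1909]
tcp_rot: [3.141, -0.0, 1.593]
wrist_force: [-0.1, 0.6, 0.1]
finger_gap: 0.046
clock: 1.48
tcp_pos: [0.469, 0.0753, 0.1905]
tcp_rot: [-3.14, 0.0, 1.591]
wrist_force: [0.1, 0.2, -0.5]
finger_gap: 0.0457
{'tcp_pos': array([0.4684002 , 0.07694866, 0.19063164]), 'tcp_rot': array([-3.14000432e+00, -3.50928521e-04,  1.59372532e+00]), 'finger_gap': 0.045768958889816164, 'clock': 1.525, 'qpos': array([ 5.67255281e-03, -2.91076790e-01,  1.99588673e+00,  3.26325111e-04,
        1.43837687e+00, -1.73000611e-02])}
{'fx': 336.75131285757817, 'fy': 336.75131285757817, 'cx': 321.66663016821883, 'cy': 203.8347192697359, 'dist_coeffs': array([-0.06850975,  0.        ,  0.        ,  0.        ,  0.        ]), 'tool_from_camera': array([[ 5.06884151e-04, -9.55970848e-01, -2.93461210e-01,
         7.36275842e-02],
       [ 9.99999837e-01,  5.61486097e-04, -1.01820173e-04,
        -3.95742935e-04],
       [ 2.62111507e-04, -2.93461110e-01,  9.55970977e-01,
        -1.42642857e-01],
       [ 0.00000000e+00,  0.00000000e+00,  0.00000000e+00,
         1.00000000e+00]])}
```

View pics/w1.png

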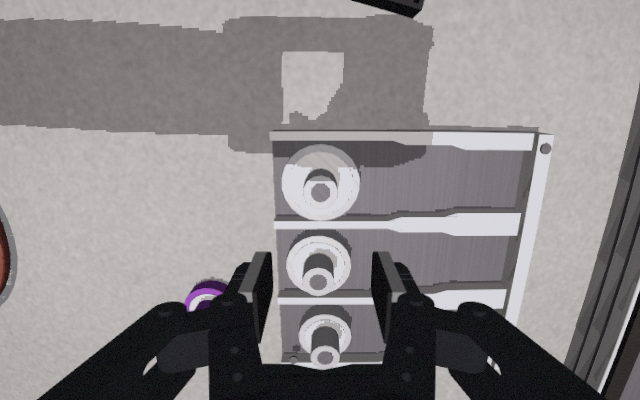

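The wrist view shows the left cap's boss top at (320,191), the middle one at (318,281) and the right one at (326,356), with the fingers straddling along the lane.

Run:
```python
from h import *
P=pose('wrist')
print(onz(P,[(320,191),(318,281),(326,356)],.060))
print('flange',onz(P,[(320.5,182),(318,265),(324,334)],.028))
# near rib ends, far
print(onz(P,[(275,219),(278,294),(271,131),(551,133)],[.024,.024,.024,.032]))
```

```text
[[ 0.46634007  0.07795061  0.06      ]
 [ 0.46637599 -0.00731864  0.06      ]
 [ 0.47608116 -0.09262326  0.06      ]]
flange [[ 0.46659048  0.07812088  0.028     ]
 [ 0.46599222 -0.00755823  0.028     ]
 [ 0.47418573 -0.09119974  0.028     ]]
[[ 0.42303073  0.03911861  0.024     ]
 [ 0.42451485 -0.04478555  0.024     ]
 [ 0.42072454  0.12353048  0.024     ]
 [ 0.6752373   0.13056142  0.032     ]]
```

```bash
python3 -m pendant '[{"jaw":4.6,"dp":[-0.1,0.1,-4],"turn":[0,0,0]},{"jaw":4.6,"dp":[0,0,-4],"turn":[0,0,0]},{"jaw":4.6,"dp":[0,0,-4],"turn":[0,0,0]},{"jaw":4.6,"dp":[0,0,-2.2],"turn":[0,0,0]},{"jaw":4.6,"dp":[0,0,-1],"turn":[0,0,0]},{"jaw":4.6,"dp":[0,0,0],"turn":[0,0,0]}]'
```

```text
clock: 2.28
tcp_pos: [0.4669, 0.0801, 0.0391]
tcp_rot: [-3.141, -0.0, 1.598]
wrist_force: [-0.9, 0.7, 0.7]
finger_gap: 0.0459
```

```bash
python3 -m pendant '[{"jaw":4.6,"dp":[0.5,0.01,0],"turn":[0,0,0]},{"jaw":4.6,"dp":[0.5,0.01,0],"turn":[0,0,0]},{"jaw":4.6,"dp":[0.9,0.02,0],"turn":[0,0,0]},{"jaw":4.6,"dp":[0.9,0.02,0],"turn":[0,0,0]},{"jaw":4.6,"dp":[0.9,0.02,0],"turn":[0,0,0]},{"jaw":4.6,"dp":[0.9,0.02,0],"turn":[0,0,0]},{"jaw":4.6,"dp":[0.9,0.02,0],"turn":[0,0,0]},{"jaw":4.6,"dp":[0.7,0.02,0],"turn":[0,0,0]},{"jaw":4.6,"dp":[0.4,0.01,0],"turn":[0,0,0]},{"jaw":4.6,"dp":[0.2,0.01,0],"turn":[0,0,0]}]'
python3 -m pendant '[{"jaw":4.6,"dp":[0.1,0,0],"turn":[0,0,0]}]'
```

```text
clock: 3.52
tcp_pos: [0.5355, 0.0809, 0.0392]
tcp_rot: [-3.141, 0.0, 1.597]
wrist_force: [-3.4, -0.7, 2.9]
finger_gap: 0.0464
clock: 3.65
tcp_pos: [0.5363, 0.0809, 0.0392]
tcp_rot: [-3.141, 0.0, 1.597]
wrist_force: [-2.6, 0.9, 1.9]
finger_gap: 0.0461
```

```bash
python3 -m pendant '[{"jaw":4.6,"dp":[0.1,0,0],"turn":[0,0,0]},{"jaw":4.6,"dp":[0.1,0,0],"turn":[0,0,0]}]'
python3 -m pendant '[{"jaw":4.6,"dp":[0.1,0,0],"turn":[0,0,0]}]'
python3 -m pendant '[{"jaw":4.6,"dp":[0.1,0,0],"turn":[0,0,0]}]'
```

```text
clock: 3.9
tcp_pos: [0.5383, 0.0809, 0.0393]
tcp_rot: [3.142, -0.0, 1.597]
wrist_force: [-2.7, 0.8, 1.7]
finger_gap: 0.046
clock: 4.03
tcp_pos: [0.5394, 0.0809, 0.0393]
tcp_rot: [3.142, -0.0, 1.597]
wrist_force: [-3.8, -0.1, 2.0]
finger_gap: 0.0463
clock: 4.15
tcp_pos: [0.5401, 0.0812, 0.0392]
tcp_rot: [-3.141, -0.001, 1.597]
wrist_force: [-4.5, 2.2, 2.8]
finger_gap: 0.0461
```

```bash
python3 -m pendant '[{"jaw":4.6,"dp":[0.05,0,0],"turn":[0,0,0]}]'
python3 -m pendant '[{"jaw":4.6,"dp":[0.05,0,0],"turn":[0,0,0]}]'
python3 - <<'E'
from h import *
im,d=get_image('wrist');cv2.imwrite('pics/w2.png',im)
E
```

```text
clock: 4.28
tcp_pos: [0.5406, 0.0813, 0.0392]
tcp_rot: [-3.141, -0.001, 1.597]
wrist_force: [-3.3, 2.3, 0.5]
finger_gap: 0.0459
clock: 4.4
tcp_pos: [0.5413, 0.0812, 0.0391]
tcp_rot: [-3.141, -0.001, 1.597]
wrist_force: [-3.4, 1.6, 0.9]
finger_gap: 0.0458
```

View pics/w2.png

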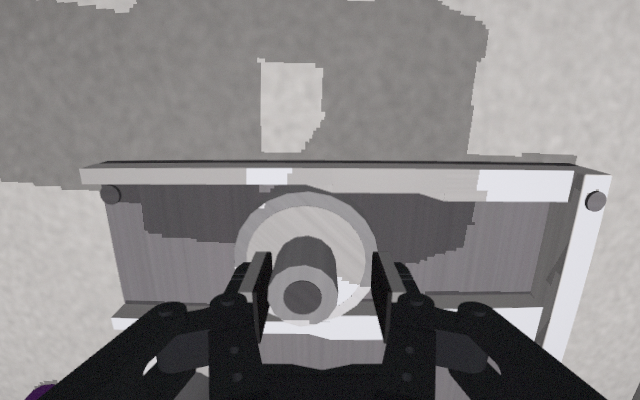

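The boss sits against the rear pad and the flange's leading edge is in the lead-in bevels, with force still at sliding level. I'll keep going in half-millimetre steps.

```bash
for i in 1; do python3 -m pendant '[{"jaw":4.6,"dp":[0.05,-0.02,0],"turn":[0,0,0]}]'; done
python3 -m pendant '[{"jaw":4.6,"dp":[0.05,-0.02,0],"turn":[0,0,0]}]'
python3 -m pendant '[{"jaw":4.6,"dp":[0.05,0,0],"turn":[0,0,0]}]'
```

```text
clock: 4.58
tcp_pos: [0.5418, 0.0808, 0.0391]
tcp_rot: [-3.141, -0.0, 1.597]
wrist_force: [-2.6, 2.0, 1.0]
finger_gap: 0.0458
clock: 4.7
tcp_pos: [0.5423, 0.0805, 0.0391]
tcp_rot: [-3.141, -0.0, 1.597]
wrist_force: [-3.2, 2.5, 0.7]
finger_gap: 0.0462
clock: 4.82
tcp_pos: [0.5424, 0.0805, 0.0391]
tcp_rot: [-3.14, -0.0, 1.597]
wrist_force: [-6.8, 2.2, 1.2]
finger_gap: 0.0459
```

```bash
python3 -m pendant '[{"jaw":4.6,"dp":[0.05,0,0],"turn":[0,0,0]}]'
python3 - <<'E'
from h import *
im,d=get_image('wrist');cv2.imwrite('pics/w3.png',im)
im,d=get_image('top');cv2.imwrite('pics/t3.png',cv2.resize(im[115:230,280:400],None,fx=5,fy=5,interpolation=cv2.INTER_CUBIC))
P=pose('wrist');s=manip.observe();print(s['tcp_pos'],s['wrist_force'])
E
```

```text
clock: 4.95
tcp_pos: [0.5425, 0.0805, 0.0391]
tcp_rot: [-3.139, -0.0, 1.597]
wrist_force: [-7.2, 1.7, 2.8]
finger_gap: 0.046
[0.5424372  0.08054356 0.03908562] [-6.14299622  1.09537054  2.56048551]
```

View pics/w3.png

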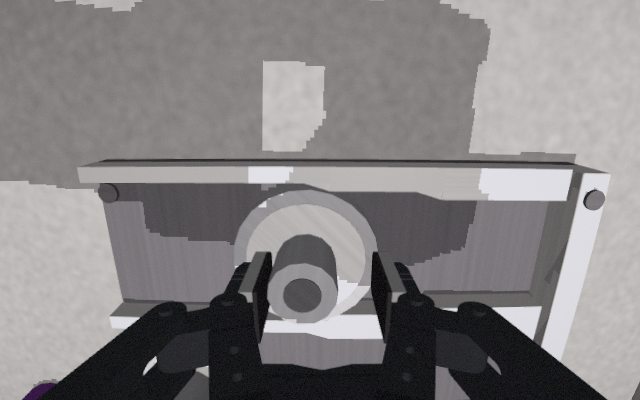

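The first cap stopped where expected: the TCP stalled at x=0.5425 (predicted 0.5425) and the force rose to about 7 N. I'll back off and go to the middle cap.

```bash
python3 -m pendant '[{"jaw":4.6,"dp":[-0.7,0,0],"turn":[0,0,0]},{"jaw":4.6,"dp":[0,0,3],"turn":[0,0,0]},{"jaw":4.6,"dp":[0,0,3],"turn":[0,0,0]},{"jaw":4.6,"dp":[-3.4,-4.4,0],"turn":[0,0,0]},{"jaw":4.6,"dp":[-3.4,-4.4,0],"turn":[0,0,0]},{"jaw":4.6,"dp":[0,0,0],"turn":[0,0,0]}]'
python3 - <<'E'
from h import *
im,d=get_image('wrist');cv2.imwrite('pics/w4.png',im)
P=pose('wrist');s=manip.observe();print(s['tcp_pos'],s['wrist_force']); np.save('P4.npy',np.array(P,dtype=object),allow_pickle=True)
E
```

```text
clock: 5.8
tcp_pos: [0.4674, -0.0098, 0.0994]
tcp_rot: [3.139, 0.002, 1.593]
wrist_force: [0.4, -0.3, -0.7]
finger_gap: 0.0461
[ 0.46855095 -0.00882605  0.0998562 ] [ 0.55894157 -0.80250201 -0.35010482]
```

View pics/w4.png

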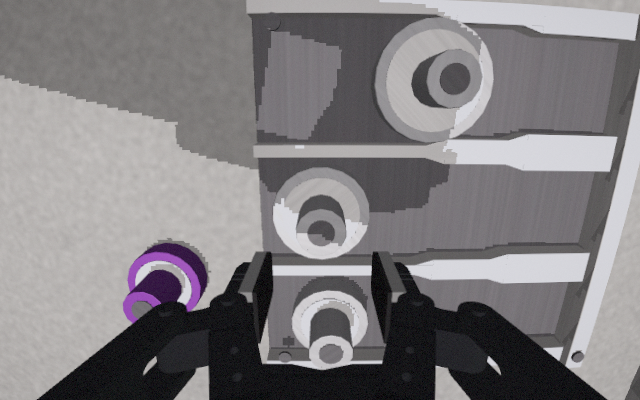

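The left cap's flange sits in the go step's lead-in, with its boss at (455,78). The middle boss top is at (321,231), central between the fingers.

```bash
python3 - <<'E'
from h import *
P=pose('wrist')
print(onz(P,[(321,231),(455,78),(331,353)],.060))
E
python3 -m pendant '[{"jaw":4.6,"dp":[0,0.1,-3],"turn":[0,0,0]},{"jaw":4.6,"dp":[0,0,-2.1],"turn":[0,0,0]},{"jaw":4.6,"dp":[0,0,-1],"turn":[0,0,0]},{"jaw":4.6,"dp":[0,0,0],"turn":[0,0,0]}]'
```

```text
[[ 0.46785517 -0.0078058   0.06      ]
 [ 0.53535814  0.0786027   0.06      ]
 [ 0.47656213 -0.09524516  0.06      ]]
clock: 6.35
tcp_pos: [0.4687, -0.0061, 0.038]
tcp_rot: [-3.141, -0.0, 1.598]
wrist_force: [0.6, 0.7, 0.2]
finger_gap: 0.046
```

```bash
python3 -m pendant '[{"jaw":4.6,"dp":[0.5,0.01,0],"turn":[0,0,0]},{"jaw":4.6,"dp":[0.5,0.01,0],"turn":[0,0,0]},{"jaw":4.6,"dp":[0.9,0.02,0],"turn":[0,0,0]},{"jaw":4.6,"dp":[0.9,0.02,0],"turn":[0,0,0]},{"jaw":4.6,"dp":[0.9,0.02,0],"turn":[0,0,0]},{"jaw":4.6,"dp":[0.9,0.02,0],"turn":[0,0,0]},{"jaw":4.6,"dp":[0.7,0.02,0],"turn":[0,0,0]},{"jaw":4.6,"dp":[0.5,0.02,0],"turn":[0,0,0]},{"jaw":4.6,"dp":[0.4,0.01,0],"turn":[0,0,0]},{"jaw":4.6,"dp":[0.2,0.01,0],"turn":[0,0,0]}]'
python3 -m pendant '[{"jaw":4.6,"dp":[0.3,0.01,0],"turn":[0,0,0]},{"jaw":4.6,"dp":[0.3,0.01,0],"turn":[0,0,0]},{"jaw":4.6,"dp":[0.3,0.01,0],"turn":[0,0,0]}]'
python3 -m pendant '[{"jaw":4.6,"dp":[0.3,0.01,0],"turn":[0,0,0]},{"jaw":4.6,"dp":[0.3,0.01,0],"turn":[0,0,0]},{"jaw":4.6,"dp":[0.3,0.01,0],"turn":[0,0,0]}]'
```

```text
clock: 7.6
tcp_pos: [0.5325, -0.0049, 0.0382]
tcp_rot: [-3.141, -0.0, 1.597]
wrist_force: [-3.0, 0.5, 1.7]
finger_gap: 0.0461
clock: 7.98
tcp_pos: [0.5415, -0.0046, 0.0382]
tcp_rot: [3.142, 0.0, 1.597]
wrist_force: [-2.9, -0.1, 1.5]
finger_gap: 0.046
clock: 8.35
tcp_pos: [0.5506, -0.0043, 0.0383]
tcp_rot: [3.142, -0.0, 1.597]
wrist_force: [-1.9, -0.1, -0.1]
finger_gap: 0.0458
```

It is past the 74 mm stop with no rise in force. Next I'll carry on towards the no-go step.

```bash
python3 -m pendant '[{"jaw":4.6,"dp":[0.6,0.01,0],"turn":[0,0,0]},{"jaw":4.6,"dp":[0.8,0.02,0],"turn":[0,0,0]},{"jaw":4.6,"dp":[0.8,0.02,0],"turn":[0,0,0]},{"jaw":4.6,"dp":[0.8,0.02,0],"turn":[0,0,0]},{"jaw":4.6,"dp":[0.6,0.01,0],"turn":[0,0,0]},{"jaw":4.6,"dp":[0.3,0.01,0],"turn":[0,0,0]},{"jaw":4.6,"dp":[0.2,0,0],"turn":[0,0,0]}]'
python3 -m pendant '[{"jaw":4.6,"dp":[0.1,0,0],"turn":[0,0,0]},{"jaw":4.6,"dp":[0.1,0,0],"turn":[0,0,0]},{"jaw":4.6,"dp":[0.1,0,0],"turn":[0,0,0]}]'
python3 -m pendant '[{"jaw":4.6,"dp":[0.1,0,0],"turn":[0,0,0]},{"jaw":4.6,"dp":[0.1,0,0],"turn":[0,0,0]}]'
python3 -m pendant '[{"jaw":4.6,"dp":[0.05,0,0],"turn":[0,0,0]},{"jaw":4.6,"dp":[0.05,0,0],"turn":[0,0,0]}]'
```

```text
clock: 9.22
tcp_pos: [0.5914, -0.0034, 0.0383]
tcp_rot: [-3.141, -0.0, 1.597]
wrist_force: [-2.6, -0.4, 1.0]
finger_gap: 0.0462
clock: 9.6
tcp_pos: [0.5944, -0.0034, 0.0383]
tcp_rot: [-3.142, -0.0, 1.597]
wrist_force: [-1.9, -0.1, 0.2]
finger_gap: 0.0461
clock: 9.85
tcp_pos: [0.5964, -0.0034, 0.0383]
tcp_rot: [-3.141, -0.0, 1.597]
wrist_force: [-1.8, 0.5, 0.3]
finger_gap: 0.046
clock: 10.1
tcp_pos: [0.5973, -0.0035, 0.0383]
tcp_rot: [-3.141, 0.0, 1.597]
wrist_force: [-3.2, -1.4, 0.6]
finger_gap: 0.0458
```

```bash
python3 -m pendant '[{"jaw":4.6,"dp":[0.05,0,0],"turn":[0,0,0]},{"jaw":4.6,"dp":[0.05,-0.02,0],"turn":[0,0,0]}]'
python3 -m pendant '[{"jaw":4.6,"dp":[0.05,-0.02,0],"turn":[0,0,0]},{"jaw":4.6,"dp":[0.05,-0.02,0],"turn":[0,0,0]}]'
python3 -m pendant '[{"jaw":4.6,"dp":[0.05,0,0],"turn":[0,0,0]},{"jaw":4.6,"dp":[0.05,-0.02,0],"turn":[0,0,0]}]'
```

```text
clock: 10.35
tcp_pos: [0.5982, -0.004, 0.0383]
tcp_rot: [-3.141, 0.001, 1.597]
wrist_force: [-4.4, -1.9, 1.7]
finger_gap: 0.0457
clock: 10.6
tcp_pos: [0.5994, -0.0042, 0.0382]
tcp_rot: [-3.142, 0.0, 1.597]
wrist_force: [-3.8, -2.8, 0.7]
finger_gap: 0.0462
clock: 10.85
tcp_pos: [0.5999, -0.0041, 0.0382]
tcp_rot: [-3.14, -0.0, 1.597]
wrist_force: [-5.8, -1.1, 2.4]
finger_gap: 0.0461
```

```bash
python3 -m pendant '[{"jaw":4.6,"dp":[0.05,0,0],"turn":[0,0,0]}]'
python3 -m pendant '[{"jaw":4.6,"dp":[0.05,0,0],"turn":[0,0,0]}]'
```

```text
clock: 10.98
tcp_pos: [0.5999, -0.0041, 0.0382]
tcp_rot: [-3.139, -0.0, 1.597]
wrist_force: [-7.2, -2.1, 4.1]
finger_gap: 0.0461
clock: 11.1
tcp_pos: [0.6, -0.0041, 0.0381]
tcp_rot: [-3.137, -0.0, 1.597]
wrist_force: [-8.5, -2.8, 5.0]
finger_gap: 0.0458
```

The middle cap stopped at the no-go step (TCP stalled at 0.600, predicted about 0.6005). Next is the right cap.

```bash
python3 -m pendant '[{"jaw":4.6,"dp":[-0.8,0,0],"turn":[0,0,0]},{"jaw":4.6,"dp":[0,0,3],"turn":[0,0,0]},{"jaw":4.6,"dp":[0,0,3],"turn":[0,0,0]},{"jaw":4.6,"dp":[-3.9,-3,0],"turn":[0,0,0]},{"jaw":4.6,"dp":[-3.9,-3,0],"turn":[0,0,0]},{"jaw":4.6,"dp":[-3.8,-3,0],"turn":[0,0,0]},{"jaw":4.6,"dp":[0,0,0],"turn":[0,0,0]},{"jaw":4.6,"dp":[0,0,0],"turn":[0,0,0]}]'
python3 - <<'E'
from h import *
im,d=get_image('wrist');cv2.imwrite('pics/w5.png',im)
P=pose('wrist');s=manip.observe();print(s['tcp_pos'],s['wrist_force'])
E
```

```text
clock: 12.1
tcp_pos: [0.4784, -0.0941, 0.099]
tcp_rot: [3.139, 0.0, 1.596]
wrist_force: [0.1, 0.3, -0.3]
finger_gap: 0.0458
[ 0.47856055 -0.09390438  0.09896545] [-0.28289393 -1.26610435 -0.34963191]
```

View pics/w5.png

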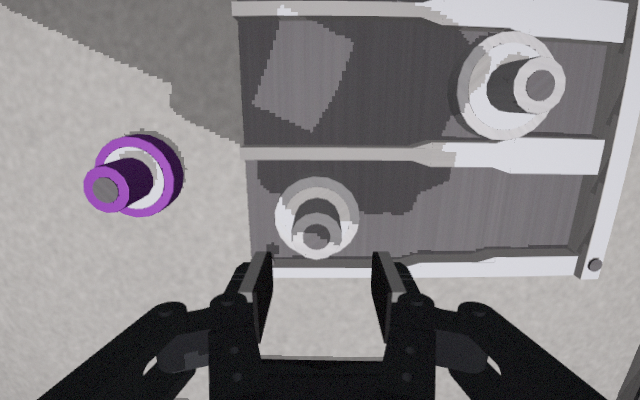

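The right boss is at (317,236) between the fingers, and the middle cap sits in the no-go lead-in at (508,85). I'll descend and push.

```bash
python3 - <<'E'
from h import *
P=pose('wrist')
print(onz(P,[(317,236),(540,85)],.060))
E
python3 -m pendant '[{"jaw":4.6,"dp":[-0.1,0,-3],"turn":[0,0,0]},{"jaw":4.6,"dp":[0,0,-2.1],"turn":[0,0,0]},{"jaw":4.6,"dp":[0,0,-1],"turn":[0,0,0]},{"jaw":4.6,"dp":[0,0,0],"turn":[0,0,0]}]'
python3 -m pendant '[{"jaw":4.6,"dp":[0.5,0.01,0],"turn":[0,0,0]},{"jaw":4.6,"dp":[0.5,0.01,0],"turn":[0,0,0]},{"jaw":4.6,"dp":[0.9,0.02,0],"turn":[0,0,0]},{"jaw":4.6,"dp":[0.9,0.02,0],"turn":[0,0,0]},{"jaw":4.6,"dp":[0.9,0.02,0],"turn":[0,0,0]},{"jaw":4.6,"dp":[0.9,0.02,0],"turn":[0,0,0]},{"jaw":4.6,"dp":[0.5,0.02,0],"turn":[0,0,0]},{"jaw":4.6,"dp":[0.5,0.02,0],"turn":[0,0,0]},{"jaw":4.6,"dp":[0.4,0.01,0],"turn":[0,0,0]},{"jaw":4.6,"dp":[0.4,0.01,0],"turn":[0,0,0]}]'
python3 -m pendant '[{"jaw":4.6,"dp":[0.4,0.01,0],"turn":[0,0,0]},{"jaw":4.6,"dp":[0.4,0.01,0],"turn":[0,0,0]},{"jaw":4.6,"dp":[0.4,0.01,0],"turn":[0,0,0]}]'
```

```text
[[ 0.47557698 -0.09567469  0.06      ]
 [ 0.59145422 -0.00726866  0.06      ]]
clock: 12.65
tcp_pos: [0.4766, -0.0937, 0.0368]
tcp_rot: [-3.141, -0.001, 1.598]
wrist_force: [0.8, 0.1, -0.2]
finger_gap: 0.0456
clock: 13.9
tcp_pos: [0.5405, -0.0926, 0.0372]
tcp_rot: [-3.142, -0.0, 1.597]
wrist_force: [-1.4, 0.2, 1.5]
finger_gap: 0.0461
clock: 14.28
tcp_pos: [0.5527, -0.0923, 0.0373]
tcp_rot: [3.142, -0.0, 1.597]
wrist_force: [-1.4, -0.6, 0.0]
finger_gap: 0.0458
```

```bash
python3 -m pendant '[{"jaw":4.6,"dp":[0.7,0.02,0.05],"turn":[0,0,0]},{"jaw":4.6,"dp":[0.8,0.02,0.05],"turn":[0,0,0]},{"jaw":4.6,"dp":[0.8,0.02,0.05],"turn":[0,0,0]},{"jaw":4.6,"dp":[0.8,0.02,0.05],"turn":[0,0,0]},{"jaw":4.6,"dp":[0.4,0.01,0],"turn":[0,0,0]},{"jaw":4.6,"dp":[0.3,0.01,0],"turn":[0,0,0]},{"jaw":4.6,"dp":[0.3,0.01,0],"turn":[0,0,0]},{"jaw":4.6,"dp":[0.3,0.01,0],"turn":[0,0,0]}]'
python3 -m pendant '[{"jaw":4.6,"dp":[0.2,0.01,0],"turn":[0,0,0]},{"jaw":4.6,"dp":[0.2,0,0],"turn":[0,0,0]},{"jaw":4.6,"dp":[0.2,0.01,0],"turn":[0,0,0]}]'
python3 -m pendant '[{"jaw":4.6,"dp":[0.2,0.01,0],"turn":[0,0,0]},{"jaw":4.6,"dp":[0.2,0,0],"turn":[0,0,0]},{"jaw":4.6,"dp":[0.2,0.01,0],"turn":[0,0,0]}]'
```

```text
clock: 15.28
tcp_pos: [0.5965, -0.0911, 0.0394]
tcp_rot: [-3.142, 0.0, 1.597]
wrist_force: [-2.5, -0.1, 1.4]
finger_gap: 0.046
clock: 15.65
tcp_pos: [0.6025, -0.0909, 0.0393]
tcp_rot: [-3.142, 0.0, 1.597]
wrist_force: [-2.8, 0.2, 1.9]
finger_gap: 0.046
clock: 16.02
tcp_pos: [0.6085, -0.0907, 0.0393]
tcp_rot: [-3.142, 0.0, 1.597]
wrist_force: [-1.3, -0.4, 1.6]
finger_gap: 0.046
```

It has passed the no-go step freely. On to the end wall.

```bash
python3 -m pendant '[{"jaw":4.6,"dp":[0.5,0.01,0],"turn":[0,0,0]},{"jaw":4.6,"dp":[0.6,0.02,0],"turn":[0,0,0]},{"jaw":4.6,"dp":[0.7,0.02,0],"turn":[0,0,0]},{"jaw":4.6,"dp":[0.6,0.02,0],"turn":[0,0,0]},{"jaw":4.6,"dp":[0.4,0.01,0],"turn":[0,0,0]},{"jaw":4.6,"dp":[0.2,0.01,0],"turn":[0,0,0]},{"jaw":4.6,"dp":[0.1,0,0],"turn":[0,0,0]},{"jaw":4.6,"dp":[0.1,0,0],"turn":[0,0,0]}]'
python3 -m pendant '[{"jaw":4.6,"dp":[0.1,0,0],"turn":[0,0,0]},{"jaw":4.6,"dp":[0.1,0,0],"turn":[0,0,0]},{"jaw":4.6,"dp":[0.1,0,0],"turn":[0,0,0]}]'
python3 -m pendant '[{"jaw":4.6,"dp":[0.1,0,0],"turn":[0,0,0]},{"jaw":4.6,"dp":[0.05,0,0],"turn":[0,0,0]}]'
python3 -m pendant '[{"jaw":4.6,"dp":[0.05,0,0],"turn":[0,0,0]},{"jaw":4.6,"dp":[0.05,0,0],"turn":[0,0,0]}]'
```

```text
clock: 17.02
tcp_pos: [0.6403, -0.0898, 0.0392]
tcp_rot: [-3.141, -0.0, 1.597]
wrist_force: [-0.7, -0.7, -0.0]
finger_gap: 0.0463
clock: 17.4
tcp_pos: [0.6434, -0.0898, 0.0393]
tcp_rot: [3.142, -0.0, 1.597]
wrist_force: [-1.7, 0.2, 0.2]
finger_gap: 0.0459
clock: 17.65
tcp_pos: [0.645, -0.0898, 0.0393]
tcp_rot: [3.142, -0.0, 1.597]
wrist_force: [-1.9, 0.4, 0.3]
finger_gap: 0.0459
clock: 17.9
tcp_pos: [0.6459, -0.0898, 0.0393]
tcp_rot: [-3.142, -0.0, 1.597]
wrist_force: [-1.5, 0.4, -0.7]
finger_gap: 0.0462
```

```bash
python3 -m pendant '[{"jaw":4.6,"dp":[0.1,0,0],"turn":[0,0,0]}]'
python3 -m pendant '[{"jaw":4.6,"dp":[0.1,0,0],"turn":[0,0,0]}]'
python3 -m pendant '[{"jaw":4.6,"dp":[0.05,0,0],"turn":[0,0,0]}]'
python3 -m pendant '[{"jaw":4.6,"dp":[0.05,0,0],"turn":[0,0,0]}]'
```

```text
clock: 18.02
tcp_pos: [0.6469, -0.0898, 0.0393]
tcp_rot: [-3.142, -0.0, 1.597]
wrist_force: [-0.3, -0.2, -0.4]
finger_gap: 0.0463
clock: 18.15
tcp_pos: [0.648, -0.0898, 0.0393]
tcp_rot: [3.142, -0.0, 1.597]
wrist_force: [-1.0, 0.5, -0.3]
finger_gap: 0.0462
clock: 18.27
tcp_pos: [0.6485, -0.0898, 0.0393]
tcp_rot: [3.142, 0.0, 1.597]
wrist_force: [-1.1, -0.1, -0.4]
finger_gap: 0.046
clock: 18.4
tcp_pos: [0.6489, -0.0898, 0.0393]
tcp_rot: [-3.142, 0.0, 1.597]
wrist_force: [-1.4, 0.2, -0.5]
finger_gap: 0.0462
```

```bash
python3 -m pendant '[{"jaw":4.6,"dp":[0.05,0,0],"turn":[0,0,0]}]'
python3 -m pendant '[{"jaw":4.6,"dp":[0.05,0,0],"turn":[0,0,0]}]'
python3 -m pendant '[{"jaw":4.6,"dp":[0.05,0,0],"turn":[0,0,0]}]'
python3 -m pendant '[{"jaw":4.6,"dp":[0.05,0,0],"turn":[0,0,0]}]'
```

```text
clock: 18.52
tcp_pos: [0.649, -0.0898, 0.0393]
tcp_rot: [-3.14, -0.0, 1.597]
wrist_force: [-3.7, 0.4, 1.9]
finger_gap: 0.0463
clock: 18.65
tcp_pos: [0.6491, -0.0898, 0.0393]
tcp_rot: [-3.139, -0.0, 1.597]
wrist_force: [-5.5, 0.6, 3.1]
finger_gap: 0.0462
clock: 18.77
tcp_pos: [0.6492, -0.0898, 0.0392]
tcp_rot: [-3.138, -0.0, 1.597]
wrist_force: [-7.2, 0.1, 5.2]
finger_gap: 0.0461
clock: 18.9
tcp_pos: [0.6492, -0.0898, 0.0393]
tcp_rot: [-3.137, -0.0, 1.597]
wrist_force: [-9.1, -0.6, 6.1]
finger_gap: 0.0458
```

The right cap is at the end wall. I'll retreat, move over the good (middle) cap, and take a check picture.

```bash
python3 -m pendant '[{"jaw":4.6,"dp":[-0.9,0,0],"turn":[0,0,0]},{"jaw":4.6,"dp":[0,0,3],"turn":[0,0,0]},{"jaw":4.6,"dp":[0,0,3.5],"turn":[0,0,0]},{"jaw":4.6,"dp":[-1.6,2.8,0],"turn":[0,0,0]},{"jaw":5.5,"dp":[-1.6,2.8,0],"turn":[0,0,0]},{"jaw":5.5,"dp":[-1.6,2.7,0],"turn":[0,0,0]},{"jaw":5.5,"dp":[0,0,0],"turn":[0,0,0]},{"jaw":5.5,"dp":[0,0,0],"turn":[0,0,0]}]'
python3 - <<'E'
from h import *
P=pose('wrist')
im,d=get_image('wrist');cv2.imwrite('pics/w6.png',im)
s=manip.observe();print(s['tcp_pos'],s['wrist_force'])
E
```

```text
clock: 19.9
tcp_pos: [0.5945, -0.0071, 0.1048]
tcp_rot: [3.14, 0.0, 1.597]
wrist_force: [0.4, 0.4, -0.0]
finger_gap: 0.055
[ 0.59460895 -0.00741538  0.10470255] [-0.30370397  0.08502238 -0.09875146]
```

View pics/w6.png

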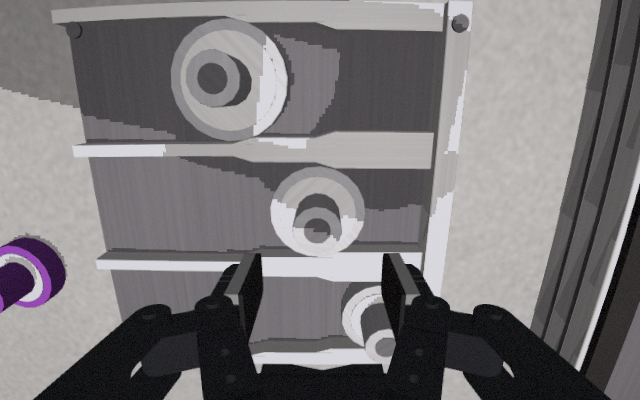

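All three caps are visible at their stops: left boss (212,78), middle (317,231), right (382,347).

Run:
```python
from h import *
P=pose('wrist')
w=onz(P,[(212,78),(317,231),(382,347)],.060)
d=w[:,:2]-[.5487,-.0067];c,s=np.cos(.026),np.sin(.026)
print(w, d@np.array([[c,-s],[s,c]]))
```

```text
[[ 0.53391938  0.07693865  0.06      ]
 [ 0.59150423 -0.00835924  0.06      ]
 [ 0.63760192 -0.09229344  0.06      ]] [[-0.01260126  0.08399463]
 [ 0.04274662 -0.00277146]
 [ 0.0866467  -0.0878757 ]]
```

Readings are -12.6, +42.7 and about +87 mm (the last is partly hidden). The contact readings give -12, +43.5 and +90. I'll grip with the TCP about 5 mm behind the cap's centre, so closing pulls it away from the step rather than forcing it in.

```bash
python3 -m pendant '[{"jaw":5.5,"dp":[-0.75,0.1,-3],"turn":[0,0,0]},{"jaw":5.5,"dp":[0,0,-3],"turn":[0,0,0]},{"jaw":5.5,"dp":[0,0,-1],"turn":[0,0,0]},{"jaw":5.5,"dp":[0,0,-0.3],"turn":[0,0,0]},{"jaw":5.5,"dp":[0,0,0],"turn":[0,0,0]}]'
python3 -m pendant '[{"jaw":4,"dp":[0,0,0],"turn":[0,0,0]},{"jaw":3.5,"dp":[0,0,0],"turn":[0,0,0]},{"jaw":3.2,"dp":[0,0,0],"turn":[0,0,0]},{"jaw":3.0,"dp":[0,0,0],"turn":[0,0,0]},{"jaw":2.5,"dp":[0,0,0],"turn":[0,0,0]},{"jaw":2,"dp":[0,0,0],"turn":[0,0,0]},{"jaw":2,"dp":[0,0,0],"turn":[0,0,0]}]'
```

```text
clock: 20.58
tcp_pos: [0.5874, -0.0061, 0.0323]
tcp_rot: [3.14, 0.0, 1.597]
wrist_force: [-0.4, -0.2, -0.8]
finger_gap: 0.0549
clock: 21.45
tcp_pos: [0.5876, -0.0059, 0.0327]
tcp_rot: [3.139, 0.0, 1.597]
wrist_force: [1.8, 0.6, 7.0]
finger_gap: 0.0285
```

```bash
python3 -m pendant '[{"jaw":2,"dp":[0,0,0.5],"turn":[0,0,0]},{"jaw":2,"dp":[0,0,1.5],"turn":[0,0,0]},{"jaw":2,"dp":[0,0,3],"turn":[0,0,0]},{"jaw":2,"dp":[0,0,3],"turn":[0,0,0]},{"jaw":2,"dp":[0,0,2],"turn":[0,0,0]},{"jaw":2,"dp":[0,0,0],"turn":[0,0,0]},{"jaw":2,"dp":[0,0,0],"turn":[0,0,0]}]'
python3 - <<'E'
from h import *
P=pose('wrist')
im,d=get_image('wrist');cv2.imwrite('pics/w7.png',im)
im,d=get_image('scene');cv2.imwrite('pics/s7.png',cv2.resize(im[130:280,200:420],None,fx=3,fy=3,interpolation=cv2.INTER_CUBIC))
s=manip.observe();print(s['tcp_pos'],s['wrist_force'],s['tcp_rot'])
E
```

```text
clock: 22.32
tcp_pos: [0.5853, -0.0057, 0.1298]
tcp_rot: [-3.139, -0.0, 1.597]
wrist_force: [-0.0, -0.1, -4.3]
finger_gap: 0.0286
[ 0.58510983 -0.00565486  0.12925496] [-0.4800028  -0.73439801 -3.68455176] [-3.13803878e+00 -5.52319353e-04  1.59672853e+00]
```

View pics/w7.png

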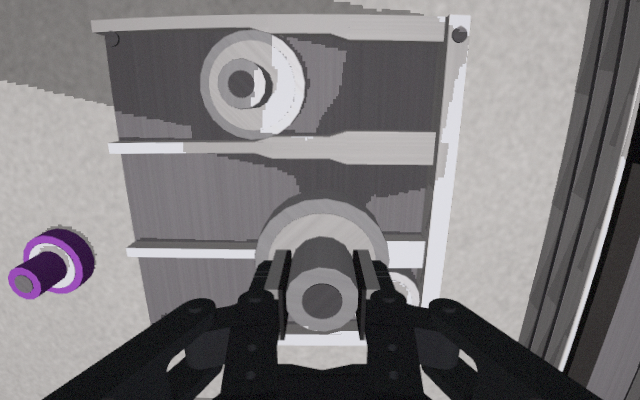

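View pics/s7.png

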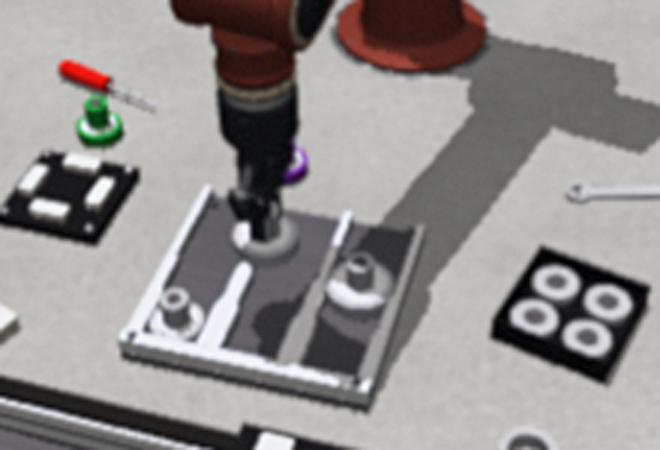

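The cap is held level and clear of the gauge. The rejects haven't moved. I'll measure the held cap, then look at the nest from just beyond it in -y.

```bash
python3 - <<'E'
from h import *
P=pose('wrist');t=manip.observe()['tcp_pos']
print('boss rel tcp',onz(P,[(322,300)],t[2]+.0273)-t)
E
python3 -m pendant '[{"jaw":2,"dp":[-0.7,-2.4,0],"turn":[0,0,0]},{"jaw":2,"dp":[-1.4,-4.8,0],"turn":[0,0,0]},{"jaw":2,"dp":[-1.4,-4.8,0],"turn":[0,0,0]},{"jaw":2,"dp":[-1.4,-4.8,0],"turn":[0,0,0]},{"jaw":2,"dp":[-1.4,-4.8,0],"turn":[0,0,0]},{"jaw":2,"dp":[-1.4,-4.8,0],"turn":[0,0,0]},{"jaw":2,"dp":[-1.4,-4.8,0],"turn":[0,0,0]},{"jaw":2,"dp":[-1.4,-4.8,0],"turn":[0,0,0]},{"jaw":2,"dp":[-0.7,-2.4,0],"turn":[0,0,0]},{"jaw":2,"dp":[0,0,0],"turn":[0,0,0]}]'
python3 -m pendant '[{"jaw":2,"dp":[0,0,0],"turn":[0,0,0]},{"jaw":2,"dp":[0,0,0],"turn":[0,0,0]}]'
python3 - <<'E'
from h import *
P=pose('wrist')
im,d=get_image('wrist');cv2.imwrite('pics/w8.png',im)
im,d=get_image('top');cv2.imwrite('pics/t8.png',im);cv2.imwrite('pics/t8z.png',cv2.resize(im[115:230,280:400],None,fx=5,fy=5,interpolation=cv2.INTER_CUBIC))
s=manip.observe();print(s['tcp_pos'],s['wrist_force'],s['tcp_rot'])
E
```

```text
boss rel tcp [[-0.00012273 -0.00154857  0.0273    ]]
clock: 23.68
tcp_pos: [0.4736, -0.3907, 0.1303]
tcp_rot: [-3.141, -0.002, 1.594]
wrist_force: [0.4, 0.2, -3.3]
finger_gap: 0.0287
clock: 23.92
tcp_pos: [0.4748, -0.3885, 0.1309]
tcp_rot: [-3.141, -0.001, 1.598]
wrist_force: [-0.1, -0.2, -2.9]
finger_gap: 0.0284
[ 0.47482249 -0.38873646  0.13123072] [-0.59813543 -0.28765702 -4.57616421] [-3.14150580e+00 -3.04556847e-04  1.59832948e+00]
```

View pics/w8.png

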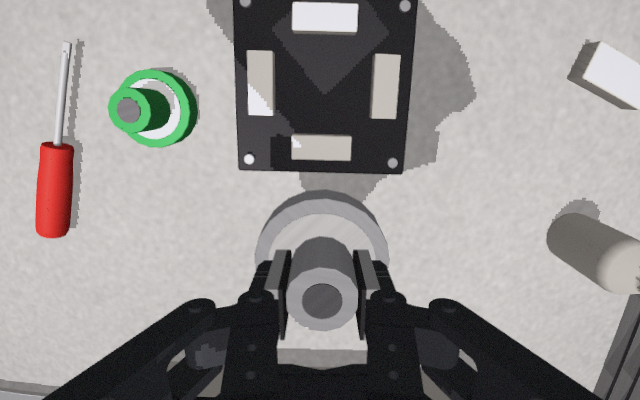

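View pics/t8z.png

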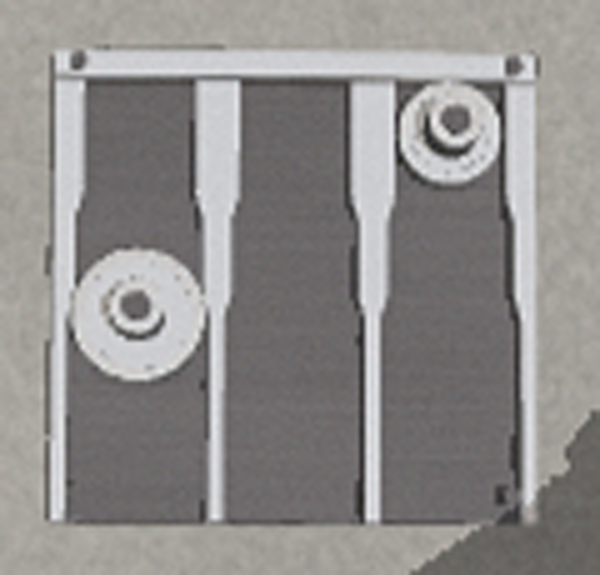

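The rejects are correctly at the go step (134,312 in the zoom) and the end wall (452,132). The nest is visible from (232,0) to (417,172). Zooming in to measure it.

Run:
```python
import cv2
im=cv2.imread('pics/w8.png');cv2.imwrite('pics/w8z.png',cv2.resize(im[0:180,225:425],None,fx=3.2,fy=3.2,interpolation=cv2.INTER_CUBIC))
```

```text
(no output)
```

View pics/w8z.png

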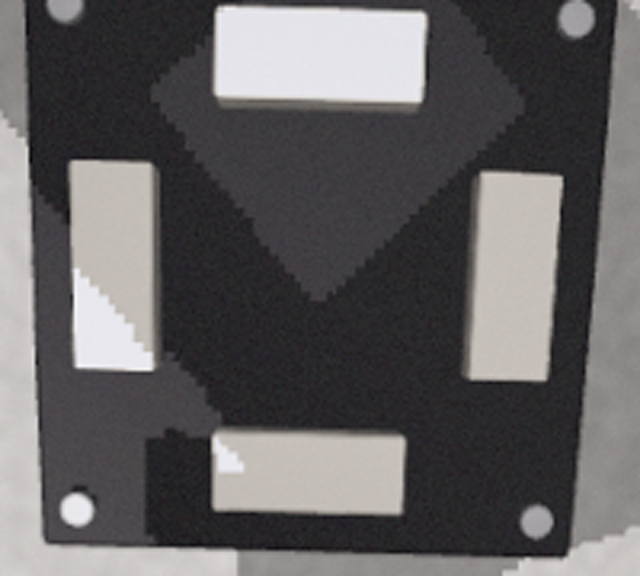

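Run:
```python
from h import *
P=pose('wrist');t=manip.observe()['tcp_pos'];print(t)
f=lambda pts:[((x+.5)/3.2-.5+225,(y+.5)/3.2-.5) for x,y in pts]
B=[[(217,7),(428,12),(424,103),(215,98)],[(69,160),(153,163),(155,370),(75,369)],[(481,172),(562,176),(548,381),(469,378)],[(212,434),(405,436),(403,514),(213,511)]]
c=np.array([onz(P,f(b),.027).mean(0) for b in B]);print(c,c.mean(0))
p=onz(P,f([(65,5),(577,18),(537,521),(77,509)]),.019);print(p,p.mean(0))
print('boss',onz(P,[(322,300)],t[2]+.0273), 'rel',onz(P,[(322,300)],t[2]+.0273)-t)
```

```text
[ 0.47482249 -0.38873646  0.13123072]
[[ 0.47299702 -0.26020202  0.027     ]
 [ 0.42888486 -0.30406179  0.027     ]
 [ 0.51678163 -0.3039382   0.027     ]
 [ 0.47274936 -0.34804877  0.027     ]] [ 0.47285322 -0.30406269  0.027     ]
[[ 0.41784854 -0.24949889  0.019     ]
 [ 0.52777557 -0.24893167  0.019     ]
 [ 0.52779017 -0.35866935  0.019     ]
 [ 0.41780271 -0.3588608   0.019     ]] [ 0.47280425 -0.30399018  0.019     ]
boss [[ 0.47460603 -0.39028064  0.15853072]] rel [[-0.00021646 -0.00154418  0.0273    ]]
```

The wrist view puts the nest at (0.4728, -0.3040) and the top view at (0.4733, -0.3014). The wrist camera reads about 2 mm low in y everywhere, including on the held cap. Relative to the cap, the TCP target is (0.473, -0.302).

```bash
python3 -m pendant '[{"jaw":2,"dp":[-0.18,2.2,0],"turn":[0,0,0]},{"jaw":2,"dp":[0,2.2,0],"turn":[0,0,0]},{"jaw":2,"dp":[0,2.2,0],"turn":[0,0,0]},{"jaw":2,"dp":[0,2.07,0],"turn":[0,0,0]},{"jaw":2,"dp":[0,0,-3],"turn":[0,0,0]},{"jaw":2,"dp":[0,0,-3],"turn":[0,0,0]},{"jaw":2,"dp":[0,0,-1],"turn":[0,0,0]},{"jaw":2,"dp":[0,0,0],"turn":[0,0,0]},{"jaw":2,"dp":[0,0,0],"turn":[0,0,0]},{"jaw":2,"dp":[0,0,0],"turn":[0,0,0]}]'
python3 - <<'E'
from h import *
im,d=get_image('wrist');cv2.imwrite('pics/w9.png',im)
im,d=get_image('scene');cv2.imwrite('pics/s9.png',cv2.resize(im[140:240,170:290],None,fx=5,fy=5,interpolation=cv2.INTER_CUBIC))
s=manip.observe();print(s['tcp_pos'],s['wrist_force'],s['tcp_rot'])
E
```

```text
clock: 25.28
tcp_pos: [0.4734, -0.3038, 0.0629]
tcp_rot: [3.14, 0.002, 1.597]
wrist_force: [-0.4, -0.3, -4.0]
finger_gap: 0.0281
[ 0.47312801 -0.30359447  0.06234068] [-0.00590522 -0.40527271 -4.33567232] [3.14028308e+00 1.16493172e-03 1.59668550e+00]
```

View pics/w9.png

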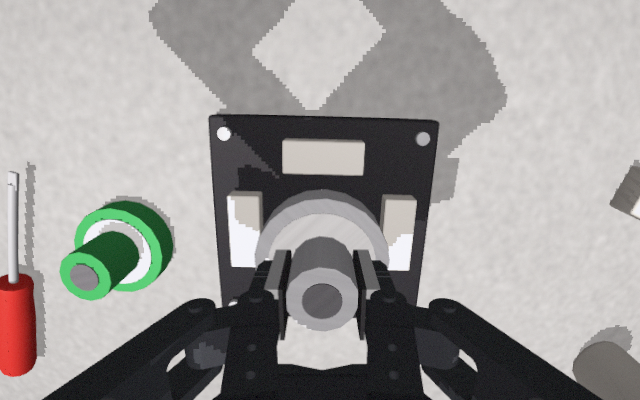

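View pics/s9.png

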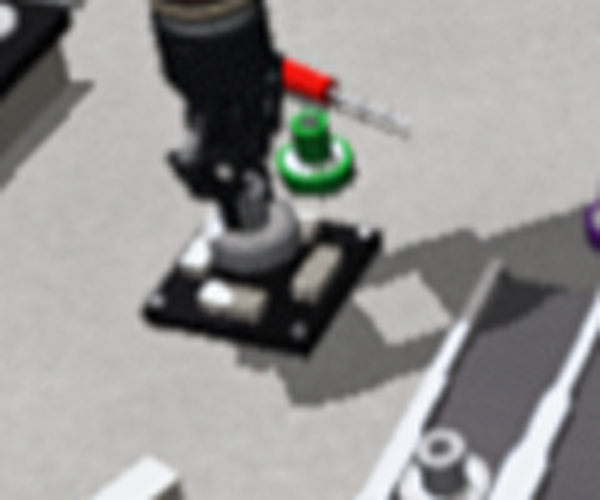

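```bash
python3 -m pendant '[{"jaw":2,"dp":[0,0,0],"turn":[0,0,0]}]'
python3 - <<'E'
from h import *
P=pose('wrist');t=manip.observe()['tcp_pos'];print(t)
im,d=get_image('wrist');cv2.imwrite('pics/w9z.png',cv2.resize(im[100:330,200:450],None,fx=3,fy=3,interpolation=cv2.INTER_CUBIC))
b=onz(P,[(283,139),(365,141),(363,175),(282,172)],.027);print(b,b.mean(0)-[0,.044,0])
p=onz(P,[(223,133.5),(423,139)],.019);print(p,p.mean(0)-[0,.0549,0])
print('boss',onz(P,[(322,300)],t[2]+.0273))
# flange ellipse top extent predicted
for dy in(-.002,0,.002):
  a=np.linspace(0,np.pi,60);q=proj(P,np.c_[t[0]+.033*np.cos(a),t[1]+dy+.033*np.sin(a),np.full(60,t[2]-.0047)]);print(dy,q[:,1].min(),q[:,0].min(),q[:,0].max())
E
```

```text
clock: 25.5
tcp_pos: [0.4728, -0.3033, 0.0617]
tcp_rot: [3.141, 0.0, 1.597]
wrist_force: [0.0, -0.6, -3.8]
finger_gap: 0.0284
[ 0.47279002 -0.30330484  0.0617429 ]
[[ 0.45078703 -0.24930271  0.027     ]
 [ 0.49363637 -0.24920255  0.027     ]
 [ 0.49368246 -0.2673594   0.027     ]
 [ 0.45015991 -0.26686573  0.027     ]] [ 0.47206644 -0.3021826   0.027     ]
[[ 0.41707906 -0.24789523  0.019     ]
 [ 0.52652228 -0.24797612  0.019     ]] [ 0.47180067 -0.30283567  0.019     ]
boss [[ 0.47255567 -0.30482934  0.0890429 ]]
-0.002 198.3764993488084 254.4261853485276 390.3167133290468
0 194.14332591915078 254.27561503620217 390.69038659429964
0.002 189.87810200940564 254.12506810670797 391.06571305819193
```

View pics/w9z.png

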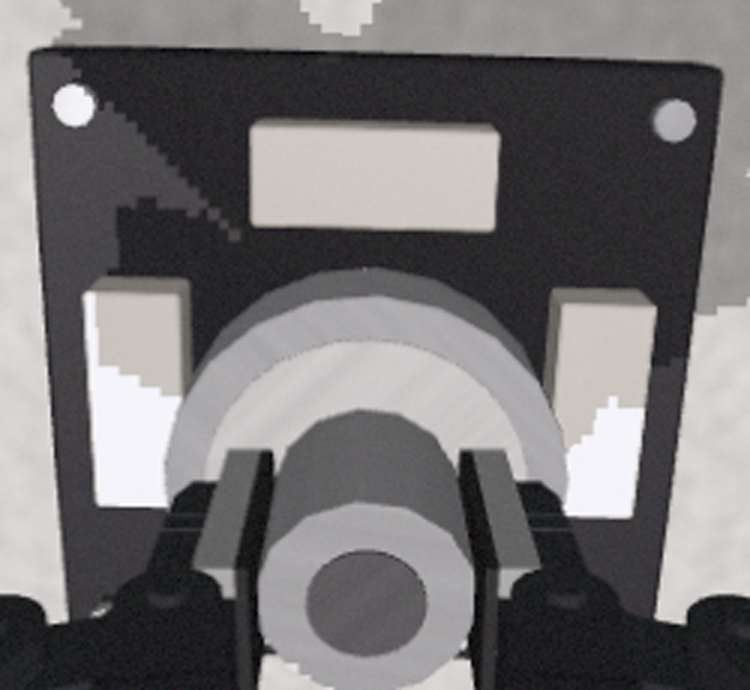

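In wrist coordinates the cap centre is 1.5–2 mm low in y against the nest, and the top-camera estimate agrees. I'll correct by +1.8 mm and descend while watching the force.

```bash
python3 -m pendant '[{"jaw":2,"dp":[0,0.18,0],"turn":[0,0,0]},{"jaw":2,"dp":[0,0,-0.5],"turn":[0,0,0]},{"jaw":2,"dp":[0,0,-0.4],"turn":[0,0,0]},{"jaw":2,"dp":[0,0,0],"turn":[0,0,0]}]'
python3 -m pendant '[{"jaw":2,"dp":[0,0,-0.2],"turn":[0,0,0]},{"jaw":2,"dp":[0,0,0],"turn":[0,0,0]}]'
python3 -m pendant '[{"jaw":2,"dp":[0,0,-0.2],"turn":[0,0,0]},{"jaw":2,"dp":[0,0,0],"turn":[0,0,0]}]'
python3 -m pendant '[{"jaw":2,"dp":[0,0,-0.2],"turn":[0,0,0]},{"jaw":2,"dp":[0,0,0],"turn":[0,0,0]}]'
```

```text
clock: 26.05
tcp_pos: [0.4721, -0.3009, 0.0515]
tcp_rot: [-3.14, -0.001, 1.597]
wrist_force: [-0.5, 0.2, -3.4]
finger_gap: 0.0286
clock: 26.3
tcp_pos: [0.4726, -0.3013, 0.0502]
tcp_rot: [-3.141, -0.0, 1.597]
wrist_force: [0.5, -0.6, -3.8]
finger_gap: 0.0285
clock: 26.55
tcp_pos: [0.4725, -0.3012, 0.0481]
tcp_rot: [-3.141, -0.0, 1.597]
wrist_force: [-0.4, -0.1, -4.5]
finger_gap: 0.0284
clock: 26.8
tcp_pos: [0.4725, -0.3012, 0.0461]
tcp_rot: [-3.141, -0.0, 1.597]
wrist_force: [-0.4, 0.1, -3.0]
finger_gap: 0.0285
```

```bash
python3 -m pendant '[{"jaw":2,"dp":[0,0,-0.2],"turn":[0,0,0]},{"jaw":2,"dp":[0,0,-0.2],"turn":[0,0,0]},{"jaw":2,"dp":[0,0,0],"turn":[0,0,0]}]'
python3 -m pendant '[{"jaw":2,"dp":[0,0,-0.2],"turn":[0,0,0]},{"jaw":2,"dp":[0,0,0],"turn":[0,0,0]}]'
python3 -m pendant '[{"jaw":2,"dp":[0,0,-0.1],"turn":[0,0,0]},{"jaw":2,"dp":[0,0,0],"turn":[0,0,0]}]'
```

```text
clock: 27.18
tcp_pos: [0.4724, -0.3011, 0.042]
tcp_rot: [-3.141, -0.0, 1.597]
wrist_force: [0.0, -1.3, -3.7]
finger_gap: 0.0283
clock: 27.42
tcp_pos: [0.4725, -0.3012, 0.0401]
tcp_rot: [-3.141, -0.0, 1.597]
wrist_force: [-1.1, 0.2, -4.5]
finger_gap: 0.0284
clock: 27.68
tcp_pos: [0.4725, -0.3012, 0.0392]
tcp_rot: [-3.141, -0.0, 1.597]
wrist_force: [-0.2, -0.0, -3.6]
finger_gap: 0.0286
```

```bash
python3 -m pendant '[{"jaw":2,"dp":[0,0,-0.05],"turn":[0,0,0]},{"jaw":2,"dp":[0,0,0],"turn":[0,0,0]}]'
python3 -m pendant '[{"jaw":2,"dp":[0,0,-0.05],"turn":[0,0,0]},{"jaw":2,"dp":[0,0,0],"turn":[0,0,0]}]'
python3 -m pendant '[{"jaw":2,"dp":[0,0,-0.05],"turn":[0,0,0]},{"jaw":2,"dp":[0,0,0],"turn":[0,0,0]}]'
```

```text
clock: 27.92
tcp_pos: [0.4726, -0.3013, 0.0388]
tcp_rot: [-3.142, -0.0, 1.597]
wrist_force: [0.3, -0.2, -3.3]
finger_gap: 0.0282
clock: 28.18
tcp_pos: [0.4726, -0.3013, 0.0383]
tcp_rot: [-3.142, -0.0, 1.597]
wrist_force: [-0.0, -0.0, -4.0]
finger_gap: 0.0285
clock: 28.42
tcp_pos: [0.4726, -0.3013, 0.0378]
tcp_rot: [-3.142, 0.0, 1.597]
wrist_force: [0.4, -0.7, -3.7]
finger_gap: 0.0285
```

```bash
python3 -m pendant '[{"jaw":2,"dp":[0,0,-0.05],"turn":[0,0,0]},{"jaw":2,"dp":[0,0,0],"turn":[0,0,0]}]'
python3 -m pendant '[{"jaw":2,"dp":[0,0,-0.05],"turn":[0,0,0]},{"jaw":2,"dp":[0,0,0],"turn":[0,0,0]}]'
```

```text
clock: 28.68
tcp_pos: [0.4727, -0.3014, 0.0378]
tcp_rot: [3.142, 0.0, 1.597]
wrist_force: [-1.1, 2.9, 0.5]
finger_gap: 0.0284
clock: 28.92
tcp_pos: [0.4728, -0.3015, 0.0377]
tcp_rot: [3.141, 0.0, 1.597]
wrist_force: [-4.5, 2.3, 5.6]
finger_gap: 0.0283
```

Contact came at TCP z=0.0378, exactly the seat height. Opening and lifting.

```bash
python3 -m pendant '[{"jaw":3.0,"dp":[0,0,0.05],"turn":[0,0,0]},{"jaw":3.5,"dp":[0,0,0],"turn":[0,0,0]},{"jaw":4.6,"dp":[0,0,0],"turn":[0,0,0]},{"jaw":5,"dp":[0,0,0],"turn":[0,0,0]},{"jaw":5,"dp":[0,0,1],"turn":[0,0,0]},{"jaw":5,"dp":[0,0,3],"turn":[0,0,0]},{"jaw":5,"dp":[0,0,5],"turn":[0,0,0]},{"jaw":5,"dp":[0,-4,4],"turn":[0,0,0]},{"jaw":5,"dp":[0,-5,0],"turn":[0,0,0]},{"jaw":5,"dp":[0,0,0],"turn":[0,0,0]}]'
python3 -m pendant '[{"jaw":5,"dp":[0,0,0],"turn":[0,0,0]},{"jaw":5,"dp":[0,0,0],"turn":[0,0,0]}]'
python3 - <<'E'
from h import *
im,d=get_image('wrist');cv2.imwrite('pics/w10.png',im);np.save('d10.npy',d)
im,d=get_image('top');cv2.imwrite('pics/t10.png',im)
im,d=get_image('scene');cv2.imwrite('pics/s10.png',im)
s=manip.observe();print(s['tcp_pos'],s['wrist_force'],s['tcp_rot'])
E
```

```text
clock: 30.18
tcp_pos: [0.4726, -0.3943, 0.1691]
tcp_rot: [3.14, 0.003, 1.594]
wrist_force: [0.2, 1.5, -0.5]
finger_gap: 0.0498
clock: 30.42
tcp_pos: [0.4725, -0.39, 0.1668]
tcp_rot: [-3.141, -0.001, 1.598]
wrist_force: [-1.2, -0.8, 0.2]
finger_gap: 0.0499
[ 0.47266059 -0.3903203   0.16705901] [-0.07251125  0.11696426 -0.24707558] [-3.14126487e+00 -4.52839203e-04  1.59781521e+00]
```

View pics/w10.png

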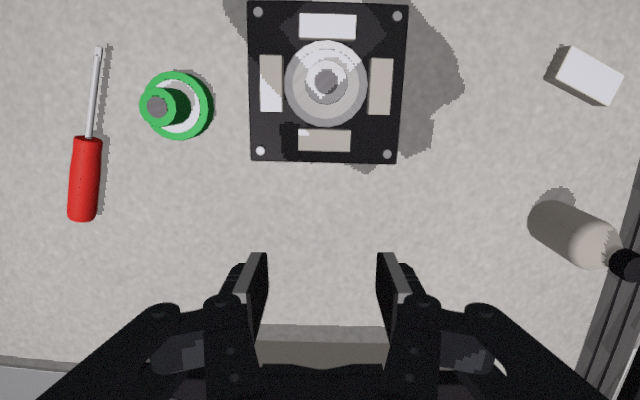

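View pics/t10.png

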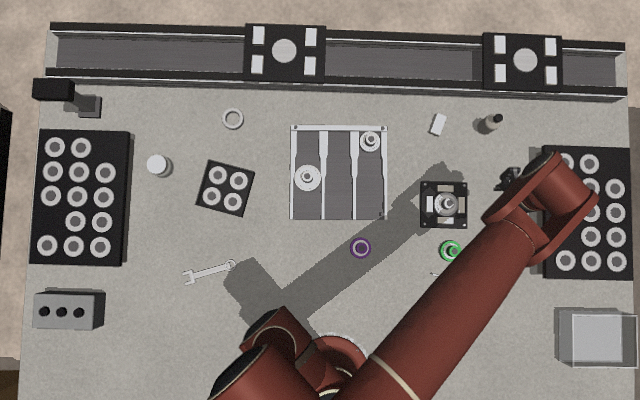

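View pics/s10.png

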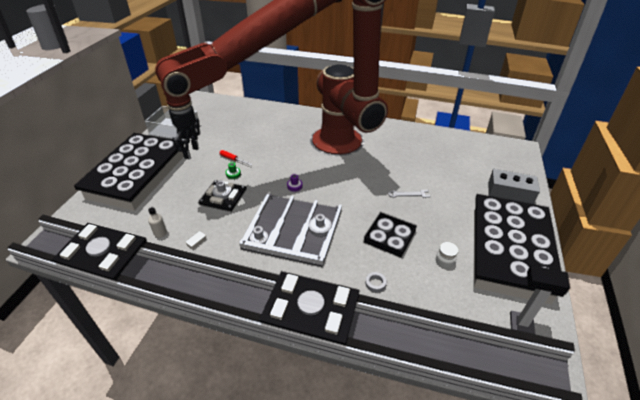

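The cap sits between the four blocks, with its flange centred at about (326,83) in the wrist view, and the bystanders haven't moved. I'll do a quick numeric check of level and centre.

Run:
```python
from h import *
P=pose('wrist');K,D,Rm,o=P
print(onz(P,[(326,83)],.033),onz(P,[(325,81)],.065),'pins',onz(P,[(258,12),(397,16),(387,154),(260,150)],.019).mean(0))
d=np.load('d10.npy');v,u=np.mgrid[0:400,0:640]
p=cv2.undistortPoints(np.float64(np.c_[u.ravel(),v.ravel()]).reshape(-1,1,2),K,D).reshape(-1,2)
W=((np.c_[p,np.ones(len(p))]*d.ravel()[:,None])@Rm.T+o).reshape(400,640,3)
c=np.array([.4728,-.3035]);r=np.hypot(*(np.moveaxis(W[...,:2]-c,2,0)))
m=(r>.021)&(r<.030)&(W[...,2]>.025)&(W[...,2]<.042);q=W[m];A=np.c_[q[:,:2]-c,np.ones(len(q))]
print(len(q),np.median(q[:,2]),np.linalg.lstsq(A,q[:,2],rcond=None)[0])
m=(r<.012);print('bosstop',np.median(W[m][:,2]))
```

```text
[[ 0.47315653 -0.30285877  0.033     ]] [[ 0.47209884 -0.30316755  0.065     ]] pins [ 0.47297842 -0.30417966  0.019     ]
2436 0.03360876260977666 [-0.00079076 -0.00375672  0.0336144 ]
bosstop 0.06547802394069897
```

The cap is seated, level to about 0.004 rad, with the flange top at 33.6 mm (33 expected). Its centre is about 1 mm from the nest's. The arm is clear, so I'm handing in.

Run:
```python
from station import workorder
print(workorder.job_done())
```

```text
the job is handed in; nothing more can be done
None
```

I gauged all three caps, seated the good one in the pallet's nest, and handed the job in at about 30.5 s on the robot clock. The hand-in reports no verdict, so the results below are from my own last checks.

**Gauging:** I pushed each cap gently by its boss until the arm stalled at the stop. Wrist force was about 7–9 N at each stop.

| Lane | Result | Cap centre from contact (gauge x) | Expected stop |
|---|---|---|---|
| Left | too big, stopped at the go step | about -12 mm | -12 mm |
| Middle | good, stopped at the no-go step | about +43.5 mm | +44 mm |
| Right | too small, ran to the end wall | about +90 mm | +91 mm |

**Seating:** I gripped the good cap so that closing the fingers pulled it back from the step. It touched down at exactly the predicted seat height.

**Last checks:**
- **Fit:** The cap's centre is about 1 mm from the nest's. The flange top is at 33.6 mm (33 mm expected) and the tilt is about 0.004 rad.
- **Surroundings:** The final pictures show both rejects still at their stops and no visible movement of the bystanders. The arm is clear of everything.

**Disagreements:**
- **Nest position:** The wrist and top cameras differed by about 2.6 mm in y. I positioned the cap relative to the nest, and it went in without touching the blocks.
- **Right-hand cap:** One partly hidden wrist view put it at about +87 mm rather than +90 mm. The contact reading and the later top view both show it at the end wall.

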